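Find the wrongly packed palette knife and rest it across two bowls

TASK

Open the wooden case by the brass T-bar on its lid and check the three palette knives inside against the packing card: the knife whose colour is dotted on the card's drawing of two bowls does not belong in the case. Take that one out and set it down gently, without dropping it, so that it bridges the gap and rests level on the near and the far bowl; leave the other two knives lying in the case. Lower the lid shut again without slamming it, and do not shift the bowls or the things standing round about.

Things in the scene. Friction and masses are not known exactly. Their poses are not given: they have to be found in the camera images.
- case: Dark wooden case, fixed, open top, 195 (x) x 210 (y) x 50 mm high, walls 8 mm, floor 6 mm. Origin under its centre; x points to the hinge side, away from the robot, z up. Inside, two light wooden combs (bars along y at x = -50 and +50 mm, 12 mm wide, seats 28 mm above the worktop, teeth to 36 mm) carry three knives along x in lanes at y = -55, 0, +55 mm; between the combs, beside the knives, the case is empty down to its floor. The lid overhangs the front wall by 30 mm.
- lid (a joint): Lid hinge: 0 shut, grows as the front edge rises, stop at 1.0 rad (57 degrees): the open lid still slants over the inside, so knives can only be reached from the front with the tool tilted about 30 degrees (gripper leaning to the robot, fingers pointing down and away from it). The hinge is stiff (about 0.45 N m of friction): the lid stays where it is left; 3 to 5 N at the bar move it either way.
- lid_hinge (a point): On the hinge line, middle, 50 mm above the worktop, at the case's x = +97.5 mm. The lid is 10 mm thick (1 to 11 mm above the hinge line when shut), 225 mm from hinge to front edge, 214 mm wide. Wall cabinets reach out over the rear of the worktop to the right of the case, undersides about 0.49 m up: swing the arm round drawn in, not stretched out.
- lid_bar (a point): Centre of the brass T-bar on the lid: a round bar 14 mm thick and 44 mm long along the case's y, carried by one 10 mm post in the middle, its axis 32 mm above the lid's top; 207.5 mm before and 43 mm above the hinge line when the lid is shut. Held by its two ends it can turn between the fingers as the lid swings.
- knife_red: Palette knife with red handle, 160 mm long, 20 mm wide, about 80 g. Origin on the underside at its balance point, mid-length; x points to the blade tip. Handle 16 mm high from x = -80 to +30 mm, steel blade 4 mm thick from +25 to +80 mm, undersides flush. It lies in the case with the handle towards the robot, underside 28 mm above the worktop.
- knife_yellow: Palette knife with yellow handle, 160 mm long, 20 mm wide, about 80 g. Origin on the underside at its balance point, mid-length; x points to the blade tip. Handle 16 mm high from x = -80 to +30 mm, steel blade 4 mm thick from +25 to +80 mm, undersides flush. It lies in the case with the handle towards the robot, underside 28 mm above the worktop.
- knife_blue: Palette knife with blue handle, 160 mm long, 20 mm wide, about 80 g. Origin on the underside at its balance point, mid-length; x points to the blade tip. Handle 16 mm high from x = -80 to +30 mm, steel blade 4 mm thick from +25 to +80 mm, undersides flush. It lies in the case with the handle towards the robot, underside 28 mm above the worktop.
- card: White packing card 110 (x) x 180 (y) x 2 mm, flat and fixed on the worktop. Origin under its centre. On its +y half (y = +50 mm) two circles with a bar across are drawn (the two bowls), with one coloured dot; on its -y half (y = -40 mm) a rectangle with two bars (the case) with two coloured dots, in no lane order.
- dot_red: Red dot, 26 mm across, fixed on the card; stands for the knife with red handle. At y = +50 mm on the card: that knife belongs on the bowls; at y = -40 mm: in the case.
- dot_yellow: Yellow dot, 26 mm across, fixed on the card; stands for the knife with yellow handle. At y = +50 mm on the card: that knife belongs on the bowls; at y = -40 mm: in the case.
- dot_blue: Blue dot, 26 mm across, fixed on the card; stands for the knife with blue handle. At y = +50 mm on the card: that knife belongs on the bowls; at y = -40 mm: in the case.
- bowl_near: Grey stoneware bowl, 105 mm across, 57 mm high, 0.21 kg, loose; rim about 16 mm thick. Origin under its centre. The one nearer the robot.
- bowl_far: A like bowl behind the near one, farther from the robot and to the right, centres 140 to 152 mm apart (gap of 35 to 47 mm).
- salt_shaker: Salt shaker, 44 mm across, 90 mm high, loose; leave alone. Origin under its centre.
- candle_jar: Candle in a glass jar, 76 mm across, 90 mm high, loose; leave alone. Origin under its centre.
- lemon: Lemon, 72 x 55 x 54 mm, loose; leave alone. Origin at its underside.

How it is judged:
On the way, in this order (a step that is already met when the one before it is completed fails the run):
1. the lid is opened, near its stop (above 0.85 rad) (value of joint lid above 0.85 rad), for 0.2 s.
2. the knife of the colour dotted on the card's bowls rests released on both bowls (((y of dot_red in the frame of card above 0.01 m and contact force between knife_red and bowl_near above 0.03 N and contact force between knife_red and bowl_far above 0.03 N and height (world z) of knife_red between 0.05 and 0.072 m and angle between knife_red's own z axis and vertical below 0.25 rad and linear speed of knife_red below 0.03 m/s and contact force between knife_red and the fingers below 0.02 N) or (y of dot_yellow in the frame of card above 0.01 m and contact force between knife_yellow and bowl_near above 0.03 N and contact force between knife_yellow and bowl_far above 0.03 N and height (world z) of knife_yellow between 0.05 and 0.072 m and angle between knife_yellow's own z axis and vertical below 0.25 rad and linear speed of knife_yellow below 0.03 m/s and contact force between knife_yellow and the fingers below 0.02 N) or (y of dot_blue in the frame of card above 0.01 m and contact force between knife_blue and bowl_near above 0.03 N and contact force between knife_blue and bowl_far above 0.03 N and height (world z) of knife_blue between 0.05 and 0.072 m and angle between knife_blue's own z axis and vertical below 0.25 rad and linear speed of knife_blue below 0.03 m/s and contact force between knife_blue and the fingers below 0.02 N))), for 0.3 s.
At the end, for the whole second after the job is handed in: The odd knife rests on both bowls, released, still, level within 0.25 rad, origin 50 to 72 mm high; the other two lie in the case (within 30 mm of its centre in x, 90 mm in y, under 40 mm high); lid shut within 0.03 rad; bowls upright (((y of dot_red in the frame of card above 0.01 m and contact force between knife_red and bowl_near above 0.03 N and contact force between knife_red and bowl_far above 0.03 N and height (world z) of knife_red between 0.05 and 0.072 m and angle between knife_red's own z axis and vertical below 0.25 rad and linear speed of knife_red below 0.03 m/s and contact force between knife_red and the fingers below 0.02 N and x of knife_yellow in the frame of case between -0.03 and 0.03 m and y of knife_yellow in the frame of case between -0.09 and 0.09 m and z of each of knife_yellow, knife_blue in the frame of case below 0.04 m and x of knife_blue in the frame of case between -0.03 and 0.03 m and y of knife_blue in the frame of case between -0.09 and 0.09 m) or (y of dot_yellow in the frame of card above 0.01 m and contact force between knife_yellow and bowl_near above 0.03 N and contact force between knife_yellow and bowl_far above 0.03 N and height (world z) of knife_yellow between 0.05 and 0.072 m and angle between knife_yellow's own z axis and vertical below 0.25 rad and linear speed of knife_yellow below 0.03 m/s and contact force between knife_yellow and the fingers below 0.02 N and x of knife_red in the frame of case between -0.03 and 0.03 m and y of knife_red in the frame of case between -0.09 and 0.09 m and z of each of knife_red, knife_blue in the frame of case below 0.04 m and x of knife_blue in the frame of case between -0.03 and 0.03 m and y of knife_blue in the frame of case between -0.09 and 0.09 m) or (y of dot_blue in the frame of card above 0.01 m and contact force between knife_blue and bowl_near above 0.03 N and contact force between knife_blue and bowl_far above 0.03 N and height (world z) of knife_blue between 0.05 and 0.072 m and angle between knife_blue's own z axis and vertical below 0.25 rad and linear speed of knife_blue below 0.03 m/s and contact force between knife_blue and the fingers below 0.02 N and x of knife_red in the frame of case between -0.03 and 0.03 m and y of knife_red in the frame of case between -0.09 and 0.09 m and z of each of knife_red, knife_yellow in the frame of case below 0.04 m and x of knife_yellow in the frame of case between -0.03 and 0.03 m and y of knife_yellow in the frame of case between -0.09 and 0.09 m)) and value of joint lid below 0.03 rad and angle between each of bowl_near, bowl_far's own z axis and vertical below 0.1 rad); the robot touches nothing.
It fails at once if a bowl is shifted by more than 30 mm (distance of any of bowl_near, bowl_far from where it was at the start of the episode above 0.03 m).
It fails at once if the salt shaker, candle jar or lemon is shifted by more than 30 mm (distance of any of salt_shaker, candle_jar, lemon from where it was at the start of the episode above 0.03 m).
It fails at once if a knife is dropped (falls freely at more than 0.8 m/s) ((linear speed of knife_red above 0.8 m/s and contact force between knife_red and the fingers below 0.01 N) or (linear speed of knife_yellow above 0.8 m/s and contact force between knife_yellow and the fingers below 0.01 N) or (linear speed of knife_blue above 0.8 m/s and contact force between knife_blue and the fingers below 0.01 N)).
It fails at once if the lid is slammed (closes faster than 3.5 rad/s) (velocity of joint lid below -3.5 rad/s).
It fails at once if a knife is pressed on a bowl with more than 25 N (contact force between any of knife_red, knife_yellow, knife_blue and bowl_near above 25 N or contact force between any of knife_red, knife_yellow, knife_blue and bowl_far above 25 N).
It also fails if it takes over 72 s, if anything falls off the work surface, if the arm or the gripper's body presses on something with over 40 N, if the wrist force passes 120 N, or if a joint passes its speed limit or range.

ROBOT

A 6-joint arm with a two-finger parallel gripper is mounted at the origin on a cart in front of the work surface, level with it; the furniture and walls round the work are solid. World frame = base frame: x ahead of the robot, y to its left, z up, the work surface at z = 0. Lengths are in m, angles in rad, forces in N, time in s.
With the tool pointing down it reaches from about 0.375 to 0.975 m from the base axis. Payload 3.8 kg.
Tool frame: the origin (TCP) lies between the finger pads; the fingertips stand 17 mm ahead of it and the grasp point (between the pads) lies 2 mm behind it; z points along the fingers, y is the line along which they close (so a half turn about z gives the same grasp; the last joint's range is limited). The gripper opens to 85 mm and grips with 20 to 120 N. Pads are 22 mm wide; open, the fingers measure 114 mm over their backs; the gripper's body (76 mm by 85 mm) begins 54 mm behind the grasp point. The pads swing forward as they close: fully open they stand 13 mm farther back than shut.
Start: joints at [1.164, 0.264, 1.604, -0, 1.274, -0.037], TCP at [0.244, 0.629, 0.248] pointing down, gripper open.
Joint ranges: [-2.63, 2.63], [-0.94, 2.18], [0.31, 2.57], [-1.31, 4.45], [0, 2.66], [-2.55, 2.55]. Speed limits (rad/s): [2.57, 2.57, 3.14, 3.14, 3.14, 3.14].

INTERFACE

Orientations are given as a rotation vector (axis times angle).
In Python, from workcell import bot gives the robot as it stands.
- The arm moves only by the tool play_rows, never from a script. Its argument "steps" is one flat list of numbers, 4 for each row, row after row: the shift along the tool's x, y, z in m, then the turn about the tool's z in rad. A call has 1 to 10 rows; each row is the pose to reach, as a shift and turn from the pose commanded when the call began, along the tool's axes at that moment; what a row does not reach only later rows make up. A row lasts 1/8 s, in which the tool goes at most 62.5 mm and 10.7 degrees, less where a joint would pass 70% of its speed; a pose out of reach is approached as far as the arm can. A call with a gripper value outside its range is refused whole. "jaw" is the closure in counts, from 0 (fully open) to 255 (shut), set as the call begins (left out, the last holds). The fingers move at their own pace and stop on an object; "grip_force" is the grip in N (left out, the last holds). Time passes only in rows, so rows that repeat a pose let the fingers close. It gives the time, the measured TCP pose, the force, the opening and the grip force at its end, in the units of the state.
- bot.read_state(): the state, without advancing time (a new reading comes with each control period).
- bot.read_camera(name): name is "side" or "top"; returns a dict with "pixels" (420x560x3 uint8, blue, green, red), "mtx" (3x3 intrinsics, pixels), "R" (3x3) and "t" (3): a world point X has camera coordinates R X + t. Camera axes: x right, y down, z forward; pixel columns grow to the right and rows downward; lengths in m; the calibration is good to about 2 mm. A picture is of the moment at which its call begins. There is no depth.
- bot.finish_job(): hands the job in; it is judged then, once.
The state is a dict: "time": time; "q": joint angles; "joint_vel": joint speeds; "joint_torque": joint torques, N m; "tool_pos": TCP position; "tcp_rot": TCP orientation; "wrist_force": force on the tool from outside, world axes, zero at the start; "torque": the same for the moment, N m; "width": opening from 0.0 (shut) to 1.0 (fully open); "grip_force": force on a finger pad.
Only numpy, scipy, OpenCV 4.12 (cv2) and the standard library are available. Lean on these libraries where they do the work, as an engineer would, in place of code of your own. Each camera call takes 0.05 s, during which the arm holds its last target. There are 200 camera calls.

## Working session

There is one attempt and no reset: what is moved stays moved. The work goes in short steps, Python scripts to look and compute and a tool call to move; the robot and the scene stay as the last step left them, time stands still between calls to the robot, and variables do not carry over. Pictures are saved under pics/ and viewed, at most 10 in all, crops included, and the job is handed in when it is done.

Besides the shell and the picture viewer there is one more tool, called in YAML: its name, and indented under it one key for each argument. play_rows: Moves the arm, as the interface text tells. Its arguments: {"type":"object","properties":{"steps":{"type":"array"},"jaw":{"type":"number"},"grip_force":{"type":"number"}},"required":["steps"]}

```bash
ls; mkdir -p pics; python3 - <<'E'
from workcell import bot
import cv2
s=bot.read_state();print({k:s[k] for k in("time","tool_pos","tcp_rot","width")})
for n in("side","top"):
    c=bot.read_camera(n);cv2.imwrite(f"pics/{n}0.png",c["pixels"]);print(n,c["mtx"].tolist(),c["R"].tolist(),c["t"].tolist())
E
```

```text
pics
{'time': 0.0, 'tool_pos': array([0.24371566, 0.62872582, 0.24694148]), 'tcp_rot': array([-0.57748365, -3.08756095,  0.00344851]), 'width': 1.0044257189215053}
side [[436.59683162800934, 0.0, 285.2975574805568], [0.0, 436.59683162800934, 210.12571651235353], [0.0, 0.0, 1.0]] [[0.9758461999431989, -0.21803747550252836, -0.01355925266754725], [-0.1270460538604965, -0.5159229159367418, -0.8471616404263153], [0.1777174562469704, 0.8284221170923759, -0.5311622178367849]] [-0.5169075519930519, 0.09997220931063917, 1.110915449270935]
top [[402.31954554486254, 0.0, 279.33694884801287], [0.0, 402.31954554486254, 209.20794594623723], [0.0, 0.0, 1.0]] [[-0.008035200282892029, -0.9999526394856987, -0.005491296932253537], [-0.9970206265395456, 0.008432694400430454, -0.07667307167344482], [0.07671574682622907, 0.004858852820709402, -0.9970411655183355]] [-0.040984261890460685, 0.5420657931728089, 1.3918332223750582]
```

View pics/side0.png

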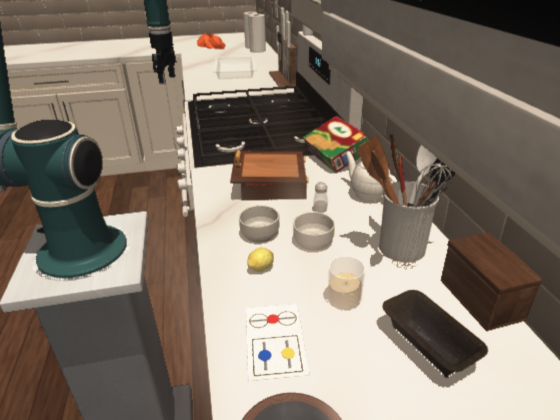

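View pics/top0.png

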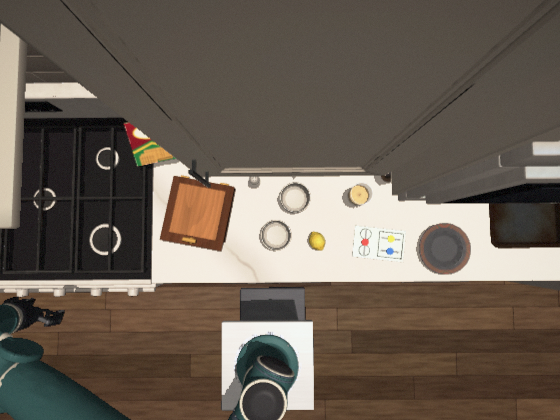

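The side view (circles and bar at about (273,319)) shows the red dot on the bowl drawing, with blue and yellow on the case drawing, so red is the odd knife. The case is at top (199,213), and the bowls at top (276,236) and (293,198).

```bash
python3 - <<'E'
import cv2
t=cv2.imread("pics/top0.png")[165:265,155:315];cv2.imwrite("pics/tc.png",cv2.resize(t,None,fx=5,fy=5,interpolation=cv2.INTER_CUBIC))
t=cv2.imread("pics/side0.png")[140:255,225:345];cv2.imwrite("pics/sc.png",cv2.resize(t,None,fx=5,fy=5,interpolation=cv2.INTER_CUBIC))
E
```

```text
(no output)
```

View pics/tc.png

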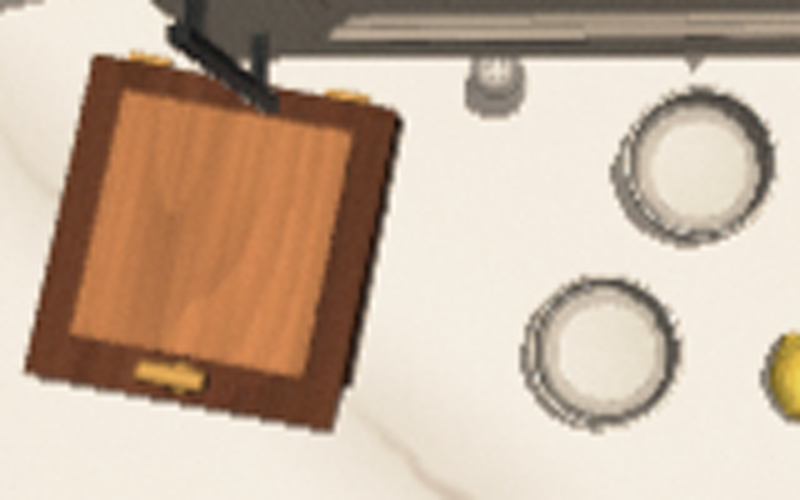

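View pics/sc.png

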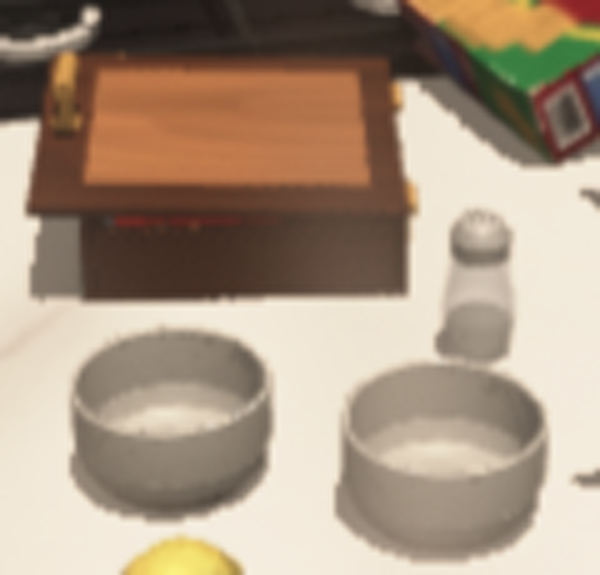

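The crops give the lid corners, bar centre and bowl rims. The lid's corners in the top crop are (95,55), (402,112), (332,432) and (25,375).

```bash
cat > h.py <<'E'
import numpy as np, cv2
from workcell import bot
from scipy.optimize import least_squares
from scipy.spatial.transform import Rotation as Ro
CAM={}
def cam(n):
    if n not in CAM: CAM[n]=bot.read_camera(n)
    return CAM[n]
def proj(n,X):
    c=cam(n); P=np.atleast_2d(X)@np.array(c["R"]).T+c["t"]; p=P@np.array(c["mtx"]).T
    return p[:,:2]/p[:,2:]
def ray(n,uv,z):
    c=cam(n);R=np.array(c["R"]);o=-R.T@c["t"];d=R.T@np.linalg.solve(c["mtx"],[*uv,1.]);return o+d*(z-o[2])/d[2]
def T(p,X):
    a=p[2];R=np.array([[np.cos(a),-np.sin(a),0],[np.sin(a),np.cos(a),0],[0,0,1]]);return np.atleast_2d(X)@R.T+[p[0],p[1],0]
E
python3 - <<'E'
from h import *
tc=lambda u,v:(155+(u+.5)/5-.5,165+(v+.5)/5-.5)
sc=lambda u,v:(225+(u+.5)/5-.5,140+(v+.5)/5-.5)
h=.0975;L=np.array([[h,.107,.061],[h,-.107,.061],[h-.225,-.107,.061],[h-.225,.107,.061]])
to=np.array([tc(95,55),tc(402,112),tc(332,432),tc(25,375)]);so=np.array([sc(388,58),sc(410,210),sc(30,212)])
f=lambda p:np.r_[(proj("top",T(p,L))-to).ravel(),(proj("side",T(p,L[:3]))-so).ravel()]
r=least_squares(f,[.7,.2,0]);print("case",r.x,f(r.x).round(1))
bar=[h-.2075,0,.093];print("bar",T(r.x,bar),proj("top",T(r.x,bar)),tc(172,376),proj("side",T(r.x,bar)),sc(66,88))
for nm,t,s in(("near",(605,351),(172,382)),("far",(702,163),(445,417))):
    print(nm,ray("top",tc(*t),.057),ray("side",sc(*s),.057))
print("salt",ray("top",tc(497,72),.09), "cam",-cam("top")["R"].T@cam("top")["t"])
E
```

```text
case [ 0.54338362  0.23108792 -0.19805164] [ 0.  -0.7 -0.4 -0.5  0.5  0.3  0.2 -0.3  0.2 -0.7 -0.1 -0.7 -1.1  0.6]
bar [[0.43553392 0.25273146 0.093     ]] [[189.53279042 240.22620396]] (189.0, 239.8) [[237.28883234 156.84615533]] (237.8, 157.2)
near [ 0.45165421 -0.03220736  0.057     ] [ 0.45185885 -0.0404938   0.057     ]
far [ 0.57974091 -0.09964709  0.057     ] [ 0.57981125 -0.10527026  0.057     ]
salt [0.63885457 0.03849087 0.09      ] cam [ 0.43334593 -0.05231611  1.42905181]
```

```bash
cat >> h.py <<'E'
CASE=np.array([.5434,.2311,-.198])
def plan(wps,yaw):
    """wps world points, yaw = heading of case-like x axis; tool y to be perpendicular. prints shifts in tool axes"""
    s=bot.read_state();R=Ro.from_rotvec(s["tcp_rot"]).as_matrix();p=np.array(s["tool_pos"])
    d=R.T@np.array([-np.sin(yaw),np.cos(yaw),0]);t=np.arctan2(-d[0],d[1]);t=(t+np.pi/2)%np.pi-np.pi/2
    print("t",round(s["time"],2),"pos",p.round(4),"w",round(s["width"],3),"grip",np.round(s["grip_force"],1),"F",np.round(s["wrist_force"],1),"tilt",np.degrees(np.arccos(-R[2,2])).round(2),"q",np.round(s["q"],2))
    for w in np.atleast_2d(wps): print((R.T@(np.array(w)-p)).round(4),"turn",t.round(3))
def bar(th):
    return T(CASE,[.0975-.2075*np.cos(th)+.043*np.sin(th),0,.05+.2075*np.sin(th)+.043*np.cos(th)])[0]+[0,0,-.002]
E
python3 -c "
from h import *
b=bar(0);plan([b+[0,0,.157],b+[0,0,.06],b],CASE[2])"
```

```text
t 0.2 pos [0.2438 0.629  0.2474] w 0.999 grip 0.0 F [-0.3 -0.2  0.4] tilt 0.09 q [ 1.16  0.26  1.6   0.    1.27 -0.04]
[-3.148e-01 -2.815e-01 -2.000e-04] turn -0.172
[-0.3148 -0.2813  0.0968] turn -0.172
[-0.3148 -0.2812  0.1568] turn -0.172
```

play_rows:
  steps: [-0.035,-0.031,0,-0.02,-0.07,-0.062,0,-0.04,-0.105,-0.094,0,-0.06,-0.14,-0.125,0,-0.08,-0.175,-0.156,0,-0.1,-0.21,-0.188,0,-0.12,-0.245,-0.219,0,-0.14,-0.28,-0.25,0,-0.16,-0.315,-0.281,0,-0.172,-0.315,-0.281,0.05,-0.172]
  jaw: 0
  grip_force: 60

```text
time: 1.45
tool_pos: [0.441, 0.2527, 0.2025]
tcp_rot: [0.315, 3.116, 0.008]
wrist_force: [0.6, 0.4, 0.2]
width: 0.994
grip_force: 0.0
```

```bash
python3 -c "
from h import *
b=bar(0);plan([b+[0,0,.06],b],CASE[2])
a=cv2.resize(cam('side')['pixels'][100:220,200:340],None,fx=4,fy=4,interpolation=2);cv2.imwrite('pics/a.png',a)
b2=cv2.resize(cam('top')['pixels'][150:280,150:250],None,fx=4,fy=4,interpolation=2)
print(proj('top',b),proj('side',b))"
```

```text
t 1.45 pos [0.441  0.2527 0.2025] w 0.994 grip 0.0 F [0.6 0.4 0.2] tilt 0.64 q [ 0.47 -0.03  2.01 -0.    1.14 -0.9 ]
[ 0.0058 -0.0014  0.0514] turn -0.004
[ 0.0064 -0.0017  0.1114] turn -0.004
[[189.66824675 240.22148915]] [[237.3400526  157.43492047]]
```

play_rows:
  steps: [0,0,0.02,0,0,0,0.04,0,0,0,0.04,0,0,0,0.04,0]

```text
time: 2.05
tool_pos: [0.4366, 0.2542, 0.1596]
tcp_rot: [0.309, 3.125, 0.001]
wrist_force: [0.4, 0.4, 0.1]
width: 1.003
grip_force: 0.0
```

```bash
python3 -c "
from h import *
b=bar(0);plan([b],CASE[2])
a=cv2.resize(cam('side')['pixels'][110:210,200:330],None,fx=6,fy=6,interpolation=2);cv2.imwrite('pics/a.png',a)"
```

```text
t 2.05 pos [0.4366 0.2542 0.1596] w 1.003 grip 0.0 F [0.4 0.4 0.1] tilt 0.07 q [ 0.48  0.02  2.06  0.    1.07 -0.9 ]
[ 0.0008 -0.0017  0.0686] turn 0.001
```

View pics/a.png

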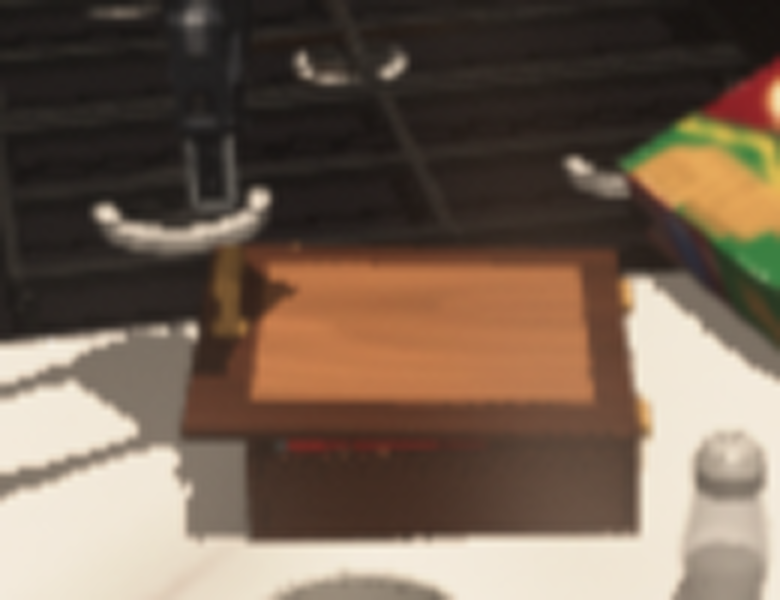

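The gripper stands above the bar (bar about (228,290), fingers about (210,170) in the crop). A red strip shows under the lid near (350,445). I'll go down and grip.

play_rows:
  steps: [0.001,-0.0015,0.03,0,0.001,-0.0015,0.055,0,0.001,-0.0015,0.0685,0,0.001,-0.0015,0.0685,0,0.001,-0.0015,0.0685,0]

```text
time: 2.72
tool_pos: [0.4358, 0.2528, 0.091]
tcp_rot: [0.31, 3.125, 0.002]
wrist_force: [0.7, 0.1, 0.5]
width: 0.999
grip_force: 0.0
```

play_rows:
  steps: [0,0,0,0,0,0,0,0,0,0,0,0,0,0,0,0,0,0,0,0,0,0,0,0,0,0,0,0,0,0,0,0]
  jaw: 255

```text
time: 3.72
tool_pos: [0.435, 0.2524, 0.0899]
tcp_rot: [0.31, 3.126, 0.001]
wrist_force: [0.6, 1.1, 1.6]
width: 0.504
grip_force: 60.6
```

```bash
python3 -c "
from h import *
b=bar(0);o=np.array(bot.read_state()['tool_pos'])-b;print(o)
plan([bar(t)+o for t in np.r_[np.arange(.1,.99,.1),.98]],CASE[2])"
```

```text
[-0.00054203 -0.00030271 -0.00111356]
t 3.73 pos [0.435  0.2524 0.0899] w 0.504 grip 60.6 F [0.6 1.1 1.6] tilt 0.03 q [ 0.48  0.1   2.12  0.    0.93 -0.9 ]
[-0.0053  0.     -0.0205] turn 0.0
[-0.0127  0.     -0.0404] turn 0.0
[-0.022   0.     -0.0594] turn 0.0
[-0.0331  0.     -0.0774] turn 0.0
[-0.046   0.     -0.0942] turn 0.0
[-0.0606  0.     -0.1096] turn 0.0
[-0.0765  0.     -0.1235] turn 0.0
[-0.0938  0.     -0.1358] turn 0.0
[-0.1122  0.     -0.1462] turn 0.0
[-0.1277  0.     -0.1532] turn 0.0
```

play_rows:
  steps: [-0.0053,0,-0.0205,0,-0.0127,0,-0.0404,0,-0.022,0,-0.0594,0,-0.0331,0,-0.0774,0,-0.046,0,-0.0942,0,-0.0606,0,-0.1096,0,-0.0765,0,-0.1235,0,-0.0938,0,-0.1358,0,-0.1122,0,-0.1462,0,-0.1277,0,-0.1532,0]

```text
time: 4.97
tool_pos: [0.5583, 0.2283, 0.2409]
tcp_rot: [-0.31, -3.12, -0.002]
wrist_force: [-0.9, 6.3, -7.1]
width: 0.501
grip_force: 61.6
```

play_rows:
  steps: [0,0,0,0,0,0,0,0,0,0,0,0,0,0,0,0]

```text
time: 5.48
tool_pos: [0.5595, 0.2281, 0.2414]
tcp_rot: [-0.31, -3.124, -0.002]
wrist_force: [2.0, 5.5, -4.0]
width: 0.501
grip_force: 63.7
```

```bash
python3 -c "
from h import *
plan([bar(.98),bar(1.)],CASE[2])
f=lambda n,r,fx:cv2.resize(cam(n)['pixels'][r[0]:r[1],r[2]:r[3]],None,fx=fx,fy=fx,interpolation=2)
cv2.imwrite('pics/b.png',np.vstack([f('side',(100,210,200,330),5)]))"
```

```text
t 5.47 pos [0.5595 0.2281 0.2414] w 0.501 grip 63.7 F [ 2.   5.5 -4. ] tilt 0.13 q [ 0.34  0.14  1.77  0.    1.24 -1.03]
[-0.0013 -0.0002 -0.0029] turn 0.0
[-0.0052 -0.0002 -0.0045] turn 0.0
```

View pics/b.png

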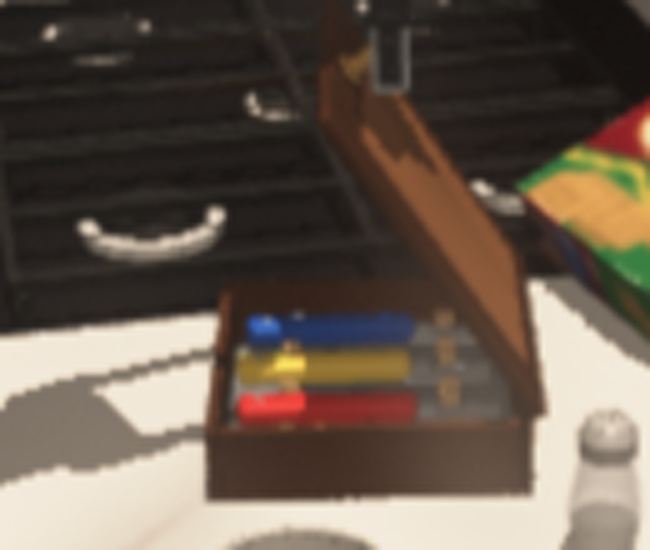

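The lid is open at about 0.96 rad and red lies in the -y lane (crop (330,405)). I'll nudge the lid to its stop, release it and check red's position.

play_rows:
  steps: [-0.003,0,-0.003,0,-0.007,0,-0.005,0,-0.007,0,-0.005,0,-0.007,0,-0.005,0]

```text
time: 6.02
tool_pos: [0.5608, 0.2278, 0.242]
tcp_rot: [-0.308, -3.111, -0.001]
wrist_force: [-7.7, 9.2, -11.0]
width: 0.5
grip_force: 64.2
```

play_rows:
  steps: [0.002,0,0,0,0.002,0,0,0,0.002,0,0,0,0.002,0,0,0,0.002,0,0,0,0.002,0,0,0]
  jaw: 0

```text
time: 6.78
tool_pos: [0.5651, 0.226, 0.2481]
tcp_rot: [0.31, 3.126, 0.0]
wrist_force: [0.4, -0.0, -0.4]
width: 0.998
grip_force: 0.0
```

play_rows:
  steps: [0,0,-0.03,0,0,0,-0.06,0,0,0,-0.09,0,0.03,0,-0.09,0,0.07,0,-0.09,0,0.11,0,-0.09,0,0.11,0,-0.09,0,0.11,0,-0.09,0]
  jaw: 135

```text
time: 7.78
tool_pos: [0.4576, 0.2478, 0.3383]
tcp_rot: [0.31, 3.125, 0.0]
wrist_force: [0.5, -0.8, -0.4]
width: 0.472
grip_force: 0.0
```

```bash
python3 - <<'E'
from h import *
for n in("top","side"):
    im=cam(n)["pixels"].astype(int);B,G,R=im[...,0],im[...,1],im[...,2]
    m=(R>90)&(R>2.2*G)&(R>2.2*B)
    k=T(CASE,[[-.08,-.055,.044],[.03,-.055,.044],[-.025,-.055,.044]]);pk=proj(n,k);print(n,pk.round(1).tolist())
    c=pk[2];yy,xx=np.nonzero(m);s=(abs(xx-c[0])<25)&(abs(yy-c[1])<25)
    if s.sum(): print(s.sum(),xx[s].min(),xx[s].max(),yy[s].min(),yy[s].max(),xx[s].mean(),yy[s].mean())
f=lambda n,r,fx:cv2.resize(cam(n)['pixels'][r[0]:r[1],r[2]:r[3]],None,fx=fx,fy=fx,interpolation=2)
cv2.imwrite('pics/c.png',np.hstack([f('side',(80,210,200,320),4.5)[:520],f('top',(165,275,155,210),5)[:520]]) if 0 else np.hstack([f('side',(100,210,215,315),4),f('top',(165,275,155,245),4)]))
h=T(CASE,[-.0725,-.055,.034])[0];plan([h+[0,0,.25],h+[0,0,.06],h],CASE[2])
E
```

```text
top [[210.2, 234.7], [216.6, 203.4], [213.4, 219.0]]
100 208 216 216 234 211.92 225.18
side [[247.0, 179.1], [283.2, 178.2], [265.1, 178.6]]
187 248 281 178 184 264.0053475935829 181.32620320855614
t 7.88 pos [0.458  0.2476 0.338 ] w 0.471 grip 0.0 F [-0.4  0.4 -0.3] tilt 0.03 q [ 0.45 -0.08  1.81 -0.    1.41 -0.92]
[-0.0145 -0.0544  0.054 ] turn -0.0
[-0.0144 -0.0544  0.244 ] turn -0.0
[-0.0144 -0.0544  0.304 ] turn -0.0
```

View pics/c.png

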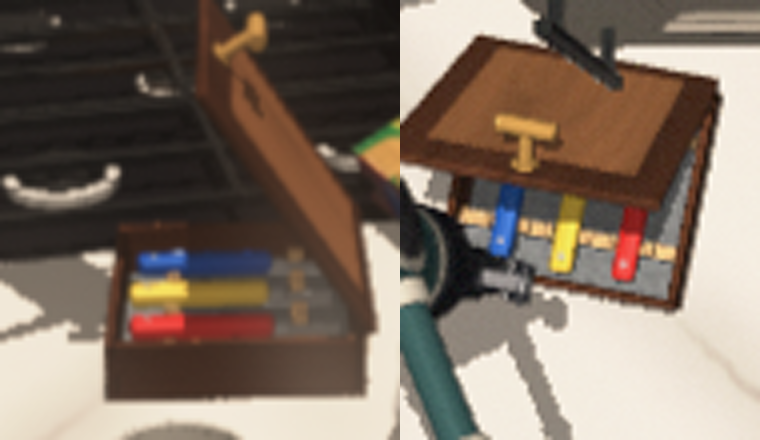

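Red lies in the -y lane (top crop (630,245)) with its handle end where the model puts it, and the lid's front edge ends before the comb. I'll check the lid angle from the bar at side crop (240,38) and top crop (527,128).

```bash
python3 - <<'E'
from h import *
so=np.array([215+240/4-.4,100+38/4-.4]);to=np.array([155+127/4-.4,165+128/4-.4])
f=lambda t:np.r_[proj("side",bar(t[0])+[0,0,.002])[0]-so,proj("top",bar(t[0])+[0,0,.002])[0]-to]
r=least_squares(f,[.95]);print(r.x,r.fun)
E
```

```text
[0.96437857] [ 1.82936833 -0.88188764  0.11519614  2.20022468]
```

play_rows:
  steps: [-0.006,-0.027,0,0,-0.013,-0.0545,0,0,-0.013,-0.0545,0.04,0,-0.013,-0.0545,0.08,0,-0.013,-0.0545,0.12,0,-0.013,-0.0545,0.15,0,-0.013,-0.0545,0.18,0,-0.013,-0.0545,0.2,0,-0.013,-0.0545,0.2,0,-0.013,-0.0545,0.2,0]

```text
time: 9.22
tool_pos: [0.46, 0.1918, 0.1387]
tcp_rot: [0.311, 3.125, 0.001]
wrist_force: [0.0, 0.6, -0.6]
width: 0.471
grip_force: 0.0
```

```bash
python3 - <<'E'
from h import *
f=lambda n,r,fx:cv2.resize(cam(n)['pixels'][r[0]:r[1],r[2]:r[3]],None,fx=fx,fy=fx,interpolation=2)
cv2.imwrite('pics/d.png',np.hstack([f('side',(75,205,215,315),4),f('top',(165,295,155,245),4)]))
h=T(CASE,[-.074,-.055,.036])[0];plan([h],CASE[2]);print(bot.read_state()["joint_torque"])
E
```

```text
t 9.32 pos [0.4603 0.1921 0.1393] w 0.47 grip 0.0 F [ 0.3 -0.2  0.5] tilt 0.14 q [ 0.35  0.03  2.09 -0.    1.03 -1.03]
[ 0.0004 -0.0005  0.1033] turn -0.0
[-3.19660467e-02 -3.39205635e+01 -3.25589597e+01 -2.13599902e-03
  1.17080929e-02 -3.08569397e-04]
```

View pics/d.png

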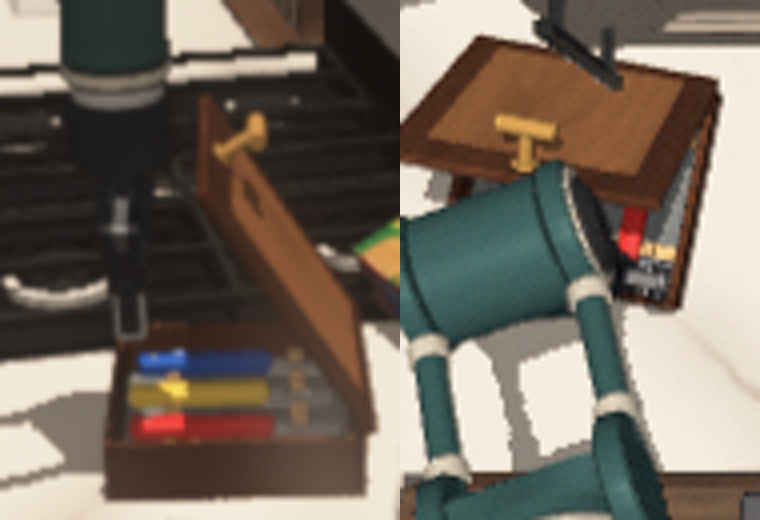

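The fingers stand over the red handle (side crop (128,315) against red (150,425)). The lid's edge at (200,95) is clear of the gripper for now. I'll go down in stages, watching torques and the bar's pixels for contact.

play_rows:
  steps: [0.0004,-0.0005,0.02,0,0.0004,-0.0005,0.04,0,0.0004,-0.0005,0.05,0,0.0004,-0.0005,0.05,0,0.0004,-0.0005,0.05,0]

```text
time: 9.95
tool_pos: [0.4594, 0.1917, 0.0889]
tcp_rot: [0.31, 3.125, 0.001]
wrist_force: [0.7, -0.7, 0.7]
width: 0.468
grip_force: 0.0
```

```bash
cat >> h.py <<'E'
def brass():
    im=cam("side")["pixels"][95:125,255:292].astype(int);B,G,R=im[...,0],im[...,1],im[...,2]
    m=(R>120)&(G>.6*R)&(B<.55*R);y,x=np.nonzero(m);print("brass",m.sum(),x.mean()+255,y.mean()+95)
def chk():
    h=T(CASE,[-.074,-.055,.036])[0];plan([h],CASE[2]);print(np.round(bot.read_state()["joint_torque"],1));brass()
E
python3 - <<'E'
from h import *
im=cv2.imread("pics/d.png")[:,:400];im=cv2.resize(im,(100,130),interpolation=cv2.INTER_AREA)[20:50,40:77].astype(int);B,G,R=im[...,0],im[...,1],im[...,2]
m=(R>120)&(G>.6*R)&(B<.55*R);y,x=np.nonzero(m);print(m.sum(),x.mean()+255,y.mean()+95)
chk()
E
```

```text
108 275.93518518518516 113.27777777777777
t 9.95 pos [0.4594 0.1917 0.0889] w 0.468 grip 0.0 F [ 0.7 -0.7  0.7] tilt 0.09 q [ 0.35  0.09  2.13 -0.    0.92 -1.03]
[-0.0005  0.0002  0.0529] turn 0.0
[  0.  -35.3 -30.3  -0.    0.   -0. ]
brass 114 276.0263157894737 113.67543859649123
```

No contact so far, so I'll go on down.

play_rows:
  steps: [0,0,0.008,0,0,0,0.016,0,0,0,0.024,0,0,0,0.03,0,0,0,0.03,0]

```text
time: 10.62
tool_pos: [0.458, 0.1911, 0.0571]
tcp_rot: [-0.31, -3.125, 0.001]
wrist_force: [1.1, 0.4, -0.6]
width: 0.471
grip_force: 0.0
```

```bash
python3 -c "
from h import *
chk()"
```

```text
t 10.62 pos [0.458  0.1911 0.0571] w 0.471 grip 0.0 F [ 1.1  0.4 -0.6] tilt 0.1 q [ 0.35  0.13  2.15 -0.    0.86 -1.03]
[-0.0019  0.001   0.0211] turn 0.0
[ -0.  -36.4 -29.   -0.   -0.   -0. ]
brass 114 276.0263157894737 113.67543859649123
```

play_rows:
  steps: [-0.002,0.001,0.007,0,-0.002,0.001,0.014,0,-0.002,0.001,0.02,0,-0.002,0.001,0.02,0,-0.002,0.001,0.02,0]

```text
time: 11.3
tool_pos: [0.4608, 0.192, 0.0379]
tcp_rot: [-0.31, -3.126, 0.0]
wrist_force: [-0.6, 0.3, -0.3]
width: 0.472
grip_force: 0.0
```

```bash
python3 -c "
from h import *
chk()"
```

```text
t 11.3 pos [0.4608 0.192  0.0379] w 0.472 grip 0.0 F [-0.6  0.3 -0.3] tilt 0.01 q [ 0.34  0.17  2.15  0.    0.82 -1.03]
[ 0.0007 -0.0004  0.0019] turn 0.0
[ -0.  -37.3 -27.8  -0.    0.    0. ]
brass 114 276.0263157894737 113.67543859649123
```

play_rows:
  steps: [0,0,0.001,0,0,0,0.001,0,0,0,0.001,0,0,0,0.001,0,0,0,0.001,0,0,0,0.001,0]
  jaw: 255
  grip_force: 80

```text
time: 12.1
tool_pos: [0.4611, 0.1921, 0.0374]
tcp_rot: [0.31, 3.126, 0.0]
wrist_force: [-1.4, -0.6, 4.7]
width: 0.22
grip_force: 78.4
```

play_rows:
  steps: [0,0,-0.004,0,0,0,-0.01,0,0,0,-0.02,0,0,0,-0.03,0,0,0,-0.03,0,0,0,-0.03,0]

```text
time: 12.85
tool_pos: [0.4608, 0.192, 0.0671]
tcp_rot: [0.31, 3.126, 0.0]
wrist_force: [-0.8, -0.6, -0.7]
width: 0.214
grip_force: 78.1
```

```bash
python3 - <<'E'
from h import *
chk()
im=cam("side")["pixels"].astype(int);B,G,R=im[...,0],im[...,1],im[...,2]
m=((R>90)&(R>2.2*G)&(R>2.2*B)).astype(np.uint8);m[:, :225]=0;m[:,320:]=0;m[:140]=0;m[215:]=0
y,x=np.nonzero(m);print(m.sum(),cv2.minAreaRect(np.c_[x,y].astype(np.float32)),cv2.fitLine(np.c_[x,y].astype(np.float32),2,0,.01,.01).ravel())
k=T(CASE,[[-.08,-.055,.066],[.03,-.055,.066]]);print(proj("side",k))
E
```

```text
t 12.85 pos [0.4608 0.192  0.0671] w 0.214 grip 78.1 F [-0.8 -0.6 -0.7] tilt 0.02 q [ 0.34  0.12  2.14 -0.    0.88 -1.03]
[ 0.0007 -0.0004  0.0311] turn 0.0
[ -0.  -37.3 -30.3  -0.   -0.1  -0. ]
brass 114 276.0263157894737 113.67543859649123
163 ((267.0, 172.5), (5.0, 28.0), 90.0) [ 9.9987102e-01 -1.6060751e-02  2.6708588e+02  1.7249080e+02]
[[246.59573309 172.59286831]
 [283.06891439 171.78709918]]
```

The knife is gripped and hangs level, and the lid hasn't moved. I'll draw it out along the slope of the lid.

play_rows:
  steps: [0.008,0,-0.005,0,0.024,0,-0.018,0,0.04,0,-0.034,0,0.055,0,-0.05,0,0.07,0,-0.07,0,0.08,0,-0.09,0,0.08,0,-0.105,0,0.08,0,-0.105,0]

```text
time: 13.9
tool_pos: [0.3834, 0.2082, 0.1734]
tcp_rot: [0.31, 3.123, 0.002]
wrist_force: [-0.6, -0.0, -0.8]
width: 0.219
grip_force: 78.1
```

```bash
python3 - <<'E'
from h import *
n=np.array([.4518,-.0363,0]);f=np.array([.5798,-.1025,0]);d=(f-n)/np.linalg.norm(f-n);g=(n+f)/2-.0733*d
y=np.arctan2(d[1],d[0]);print(np.linalg.norm(f-n),y)
plan([g+[0,0,.17],g+[0,0,.0664]],y);brass()
s=bot.read_state();R=Ro.from_rotvec(s["tcp_rot"]).as_matrix();p=s["tool_pos"];print(R.T@([.39,.08,.17]-np.array(p)),R.T@([.40,-.035,.17]-np.array(p)))
E
```

```text
0.14410565568359904 -0.47730287440345304
t 13.9 pos [0.3834 0.2082 0.1734] w 0.219 grip 78.1 F [-0.6 -0.  -0.8] tilt 0.19 q [ 0.44 -0.14  2.17 -0.    1.1  -0.93]
[-0.1138 -0.226   0.0033] turn 0.28
[-0.1136 -0.2262  0.1069] turn 0.28
brass 115 276.04347826086956 113.65217391304347
[-0.03210201 -0.12392671  0.00231664] [-0.06451081 -0.23471781  0.00227124]
```

play_rows:
  steps: [-0.01,-0.03,0,0.02,-0.02,-0.06,0,0.05,-0.03,-0.09,0,0.1,-0.045,-0.12,0,0.15,-0.065,-0.15,0,0.2,-0.085,-0.18,0,0.24,-0.1,-0.205,0,0.28,-0.114,-0.226,0.01,0.28,-0.114,-0.226,0.03,0.28,-0.114,-0.226,0.05,0.28]

```text
time: 15.2
tool_pos: [0.4493, -0.037, 0.1203]
tcp_rot: [-0.745, -3.05, 0.0]
wrist_force: [-0.5, -0.4, -0.8]
width: 0.215
grip_force: 78.3
```

play_rows:
  steps: [0,0,0.01,0,0,0,0.02,0,0,0,0.025,0,0,0,0.025,0,0,0,0.025,0]

```text
time: 15.82
tool_pos: [0.4503, -0.0363, 0.0976]
tcp_rot: [0.743, 3.051, 0.0]
wrist_force: [-0.3, -0.7, -0.9]
width: 0.22
grip_force: 78.3
```

```bash
python3 - <<'E'
from h import *
g=np.array([.4506,-.0357,0]);plan([g+[0,0,.0664]],-.4773)
f=lambda n,r,fx:cv2.resize(cam(n)['pixels'][r[0]:r[1],r[2]:r[3]],None,fx=fx,fy=fx,interpolation=2)
cv2.imwrite('pics/e.png',np.hstack([f('side',(155,265,230,350),4),f('top',(170,280,245,325),4)]))
E
```

```text
t 15.82 pos [ 0.4503 -0.0363  0.0976] w 0.22 grip 78.3 F [-0.3 -0.7 -0.9] tilt 0.07 q [-0.14 -0.01  2.21  0.    0.94 -1.23]
[0.     0.0007 0.0312] turn -0.0
```

View pics/e.png

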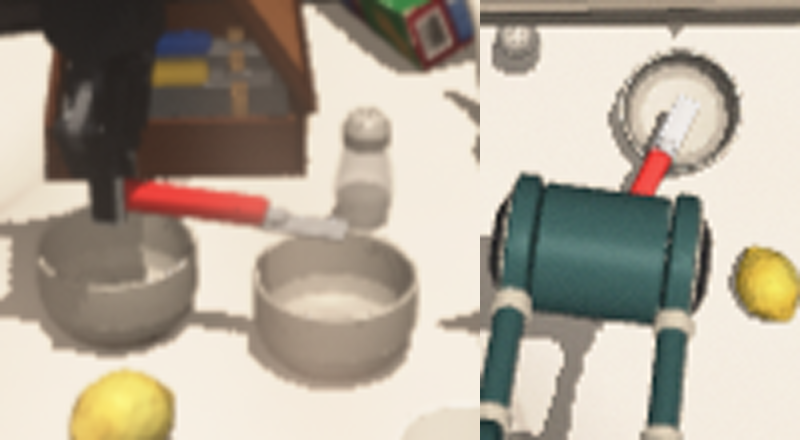

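The knife runs level and in line over both bowls (blade tip at top crop (685,105), near the far bowl's centre). I'll lower it slowly.

play_rows:
  steps: [0,0.0007,0.01,0,0,0.0007,0.02,0,0,0.0007,0.026,0,0,0.0007,0.029,0,0,0.0007,0.029,0,0,0.0007,0.029,0]

```text
time: 16.68
tool_pos: [0.4503, -0.0357, 0.0682]
tcp_rot: [0.743, 3.052, 0.0]
wrist_force: [0.1, 0.2, -1.1]
width: 0.22
grip_force: 78.3
```

play_rows:
  steps: [0,0,0.001,0,0,0,0.001,0,0,0,0.002,0,0,0,0.002,0]

```text
time: 17.18
tool_pos: [0.4502, -0.0357, 0.0661]
tcp_rot: [0.743, 3.052, 0.0]
wrist_force: [-0.0, 0.0, 0.1]
width: 0.215
grip_force: 78.4
```

play_rows:
  steps: [0,0,0.0005,0,0,0,0.0007,0,0,0,0.0007,0]

```text
time: 17.55
tool_pos: [0.4503, -0.0357, 0.0656]
tcp_rot: [0.743, 3.052, 0.0]
wrist_force: [-0.5, -0.3, 2.3]
width: 0.216
grip_force: 78.7
```

Contact at 2.3 N. I'll open slightly and rise straight up.

play_rows:
  steps: [0,0,0,0,0,0,0,0,0,0,0,0,0,0,0,0]
  jaw: 172

```text
time: 18.05
tool_pos: [0.45, -0.0357, 0.0652]
tcp_rot: [-0.743, -3.052, 0.0]
wrist_force: [0.1, 0.2, -0.4]
width: 0.323
grip_force: 0.0
```

play_rows:
  steps: [0,0,-0.005,0,0,0,-0.012,0,0,0,-0.025,0,0,0,-0.05,0,0,0,-0.09,0,0,0,-0.14,0,0,0,-0.14,0,0,0,-0.14,0]

```text
time: 19.05
tool_pos: [0.4501, -0.0357, 0.206]
tcp_rot: [0.743, 3.051, 0.0]
wrist_force: [-0.4, -0.4, -0.4]
width: 0.32
grip_force: 0.0
```

```bash
python3 - <<'E'
from h import *
im=cam("side")["pixels"].astype(int);B,G,R=im[...,0],im[...,1],im[...,2]
m=((R>90)&(R>2.2*G)&(R>2.2*B)).astype(np.uint8);m[:,:225]=0;m[:,345:]=0;m[:170]=0;m[250:]=0
y,x=np.nonzero(m);r=cv2.minAreaRect(np.c_[x,y].astype(np.float32));print(m.sum(),r,x.min(),x.max())
d=np.array([.888,-.4594,0]);M=np.array([.5158,-.0694,.069]);print(proj("side",[M-.08*d,M+.03*d]),y[x<x.min()+3].mean(),y[x>x.max()-3].mean())
b=bar(.964);plan([b,b+[0,0,.1]],CASE[2]);brass()
E
```

```text
238 ((275.0247802734375, 214.75247192382812), (40.199501037597656, 7.064764022827148), 5.710592269897461) 255 295
[[255.56184229 210.84554875]
 [297.03979929 216.27536291]] 213.07142857142858 216.5
t 19.1 pos [ 0.4494 -0.0356  0.2048] w 0.326 grip 0.0 F [-0.2 -0.  -0.1] tilt 0.05 q [-0.13 -0.14  2.11 -0.    1.17 -1.23]
[ 0.0252  0.2841 -0.0382] turn -0.28
[ 0.0253  0.284  -0.1382] turn -0.28
brass 112 276.2767857142857 113.77678571428572
```

The knife rests on both bowls as predicted. I'll go back, drawn in, to the lid bar.

```bash
python3 -c "
from h import *
plan([[.43,-.03,.335],[.43,.1,.335],[.458,.2476,.335]],CASE[2])"
```

```text
t 19.1 pos [ 0.4494 -0.0356  0.2048] w 0.326 grip 0.0 F [-0.2 -0.  -0.1] tilt 0.05 q [-0.13 -0.14  2.11 -0.    1.17 -1.23]
[ 0.0199 -0.004  -0.1302] turn -0.28
[ 0.0797  0.1115 -0.1301] turn -0.28
[ 0.1227  0.2554 -0.1302] turn -0.28
```

play_rows:
  steps: [0.005,0,-0.03,0,0.012,-0.002,-0.07,0,0.02,-0.004,-0.11,0,0.035,0.025,-0.13,-0.05,0.05,0.055,-0.13,-0.1,0.066,0.085,-0.13,-0.15,0.08,0.1115,-0.13,-0.2,0.095,0.16,-0.13,-0.24,0.109,0.208,-0.13,-0.28,0.1227,0.2554,-0.13,-0.28]
  jaw: 0

```text
time: 20.35
tool_pos: [0.4578, 0.2488, 0.3332]
tcp_rot: [-0.309, -3.123, 0.003]
wrist_force: [0.6, 0.6, -0.1]
width: 1.0
grip_force: 0.0
```

play_rows:
  steps: [0,0,0,0,0,0,0,0]

```text
time: 20.6
tool_pos: [0.4578, 0.247, 0.3335]
tcp_rot: [-0.309, -3.123, 0.004]
wrist_force: [-0.3, 0.2, -0.5]
width: 0.998
grip_force: 0.0
```

```bash
python3 -c "
from h import *
b=np.array([.561,.2278,.241])
plan([b+[0,0,.095],b],CASE[2])"
```

```text
t 20.6 pos [0.4578 0.247  0.3335] w 0.998 grip 0.0 F [-0.3  0.2 -0.5] tilt 0.22 q [ 0.45 -0.07  1.81 -0.    1.4  -0.93]
[-0.105   0.0014 -0.0028] turn 0.001
[-0.1052  0.0017  0.0922] turn 0.001
```

play_rows:
  steps: [-0.035,0.001,0,0,-0.07,0.001,0,0,-0.105,0.0015,0,0,-0.105,0.0015,0.02,0,-0.105,0.0015,0.05,0,-0.105,0.0015,0.08,0,-0.105,0.0015,0.092,0,-0.105,0.0015,0.092,0,-0.105,0.0015,0.092,0]

```text
time: 21.72
tool_pos: [0.5623, 0.2284, 0.2447]
tcp_rot: [0.31, 3.124, 0.001]
wrist_force: [-1.0, -0.7, 0.9]
width: 1.006
grip_force: 0.0
```

play_rows:
  steps: [0,0,0,0,0,0,0,0,0,0,0,0,0,0,0,0,0,0,0,0,0,0,0,0,0,0,0,0]
  jaw: 255
  grip_force: 60

```text
time: 22.6
tool_pos: [0.5617, 0.2278, 0.2445]
tcp_rot: [0.31, 3.126, -0.002]
wrist_force: [-2.9, -2.3, 4.7]
width: 0.5
grip_force: 61.1
```

```bash
python3 -c "
from h import *
o=np.array([.435,.2524,.0899])-bar(0)
p=np.array(bot.read_state()['tool_pos'])
r=least_squares(lambda t:bar(t[0])+o-p,[.95]);th=r.x[0];print(th,r.fun)
plan([bar(t)+o for t in np.linspace(th,0,16)[1:]],CASE[2]);brass()"
```

```text
0.9885721658469044 [ 7.99088702e-05 -8.21251485e-04 -6.04321864e-04]
t 22.6 pos [0.5617 0.2278 0.2445] w 0.5 grip 61.1 F [-2.9 -2.3  4.7] tilt 0.06 q [ 0.34  0.14  1.76 -0.    1.24 -1.03]
[ 0.0126 -0.0008  0.0062] turn 0.0
[ 0.025  -0.0008  0.0126] turn 0.0
[ 0.0369 -0.0008  0.0198] turn 0.0
[ 0.0484 -0.0007  0.0278] turn 0.0
[ 0.0593 -0.0007  0.0365] turn 0.0
[ 0.0696 -0.0007  0.0459] turn 0.0
[ 0.0793 -0.0007  0.056 ] turn 0.0
[ 0.0883 -0.0007  0.0667] turn 0.0
[ 0.0965 -0.0007  0.0779] turn 0.0
[ 0.104  -0.0007  0.0897] turn 0.0
[ 0.1107 -0.0007  0.1019] turn 0.0
[ 0.1166 -0.0006  0.1146] turn 0.0
[ 0.1217 -0.0006  0.1276] turn 0.0
[ 0.1259 -0.0006  0.1409] turn 0.0
[ 0.1291 -0.0006  0.1545] turn 0.0
brass 0 nan nanh.py:27: RuntimeWarning: Mean of empty slice.
  m=(R>120)&(G>.6*R)&(B<.55*R);y,x=np.nonzero(m);print("brass",m.sum(),x.mean()+255,y.mean()+95)
  ret = ret.dtype.type(ret / rcount)
```

Gripped at an opening of 0.5. I'll swing the lid down along the arc.

play_rows:
  steps: [0.0126,0,0.0062,0,0.025,0,0.0126,0,0.0369,0,0.0198,0,0.0484,0,0.0278,0,0.0593,0,0.0365,0,0.0696,0,0.0459,0,0.0793,0,0.056,0,0.0883,0,0.0667,0,0.0965,0,0.0779,0,0.104,0,0.0897,0]

```text
time: 23.9
tool_pos: [0.4589, 0.2478, 0.1539]
tcp_rot: [-0.309, -3.126, 0.003]
wrist_force: [-3.9, -3.9, 5.0]
width: 0.497
grip_force: 64.5
```

play_rows:
  steps: [0.0067,0,0.0122,0,0.0126,0,0.0249,0,0.0177,0,0.0379,0,0.0219,0,0.0512,0,0.0251,0,0.0648,0,0.0251,0,0.066,0,0.0251,0,0.066,0]

```text
time: 24.78
tool_pos: [0.4338, 0.2527, 0.087]
tcp_rot: [-0.309, -3.124, 0.004]
wrist_force: [-3.2, -2.7, 1.9]
width: 0.503
grip_force: 64.9
```

```bash
python3 -c "
from h import *
plan([[.435,.2524,.0899]],CASE[2])"
```

```text
t 24.77 pos [0.4338 0.2527 0.087 ] w 0.503 grip 64.9 F [-3.2 -2.7  1.9] tilt 0.21 q [ 0.48  0.1   2.12 -0.    0.93 -0.89]
[-0.0012 -0.0001 -0.0029] turn 0.001
```

play_rows:
  steps: [0,0,0.002,0,0,0,0.004,0,0,0,0.004,0,0,0,0.004,0]

```text
time: 25.28
tool_pos: [0.4339, 0.2528, 0.0866]
tcp_rot: [-0.309, -3.123, 0.004]
wrist_force: [-13.6, -9.6, 26.8]
width: 0.499
grip_force: 67.1
```

The lid is shut: 27 N of reaction with no further travel. I'll release it and lift off.

play_rows:
  steps: [0,0,-0.004,0,0,0,-0.004,0,0,0,-0.004,0]

```text
time: 25.65
tool_pos: [0.4339, 0.2527, 0.0874]
tcp_rot: [-0.309, -3.124, 0.004]
wrist_force: [-4.2, -4.1, 2.6]
width: 0.495
grip_force: 65.1
```

play_rows:
  steps: [0,0,0,0,0,0,0,0,0,0,0,0,0,0,0,0,0,0,0,0]
  jaw: 0

```text
time: 26.28
tool_pos: [0.4353, 0.2538, 0.0876]
tcp_rot: [0.31, 3.126, 0.0]
wrist_force: [-0.3, 0.2, -0.9]
width: 0.998
grip_force: 0.0
```

play_rows:
  steps: [0,0,-0.02,0,0,0,-0.05,0,0,0,-0.09,0,0,0,-0.13,0,0,0.03,-0.16,0,0,0.06,-0.16,0,0,0.09,-0.16,0,0,0.09,-0.16,0]

```text
time: 27.28
tool_pos: [0.453, 0.3434, 0.2475]
tcp_rot: [0.307, 3.127, 0.0]
wrist_force: [-0.8, -0.5, -0.8]
width: 0.999
grip_force: 0.0
```

```bash
python3 - <<'E'
from h import *
plan([[.435,.2524,.0899]],CASE[2])
f=lambda n,r,fx:cv2.resize(cam(n)['pixels'][r[0]:r[1],r[2]:r[3]],None,fx=fx,fy=fx,interpolation=2)
cv2.imwrite('pics/g.png',np.hstack([f('side',(130,275,215,345),3),f('top',(165,310,215,345),3)]))
E
```

```text
t 27.27 pos [0.453  0.3434 0.2475] w 0.999 grip 0.0 F [-0.8 -0.5 -0.8] tilt 0.02 q [ 0.6   0.06  1.84  0.    1.24 -0.77]
[-1.000e-04 -9.280e-02  1.576e-01] turn 0.002
```

View pics/g.png

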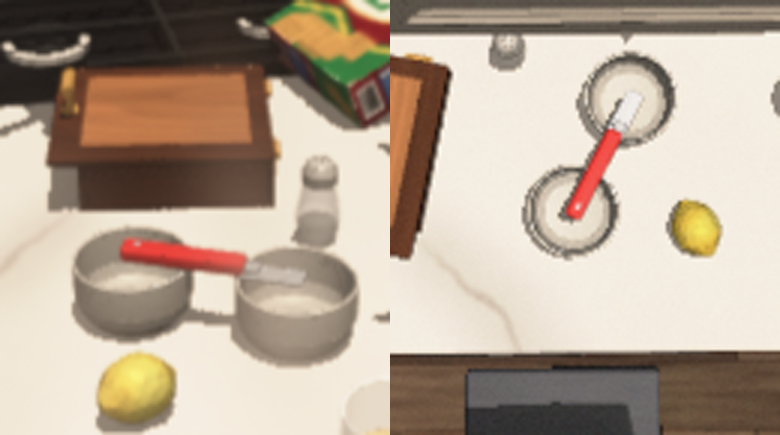

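The picture shows the lid shut (side crop (160,110)). The red knife bridges both bowls from (120,250) to (305,275), and nothing else has moved.

```bash
python3 -c "
from workcell import bot
print(bot.finish_job())"
```

```text
the job is handed in; nothing more can be done
None
```

I handed the job in: the red knife lies across both bowls, the blue and yellow knives are still in the case with the lid shut, and the last picture shows nothing else moved; no verdict came back.

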